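Knock the pegboard rail's lock pin home

ROBOT

A 6-joint arm with a two-finger parallel gripper is mounted at the origin on the work surface. World frame = base frame: x ahead of the robot, y to its left, z up, the work surface at z = 0. Lengths are in mm, angles in rad, forces in N, time in s.
With the tool pointing down it reaches from about 150 to 775 mm from the base axis. Payload 6.1 kg.
Tool frame: the origin (TCP) lies on the centre line of the jaws, within the pads' length; the fingertips stand 14 mm ahead of it and the grasp point (between the pads) lies 5 mm behind it; z points along the fingers, y is the direction in which the jaws open and shut (so a half turn about z gives the same grasp; the last joint's range is limited). The gripper opens to 85 mm and grips with 20 to 120 N. Pads are 22 mm wide; open, the fingers measure 114 mm over their backs; the gripper's body (76 mm by 85 mm) begins 54 mm behind the grasp point. The pads swing forward as they close: fully open they stand 13 mm farther back than shut.
Start: joints at [1.257, 0.126, -0.04, 1.405, 0, 1.571], TCP at [162.048, 499.348, 222.695] pointing down, gripper open.
Joint ranges: [-2.72, 2.72], [-0.95, 1.95], [-1.27, 1.35], [-1.78, 2.02], [-1.46, 1.47], [-3.14, 3.14]. Speed limits (rad/s): [2.39, 2.39, 3.01, 3.14, 3.14, 3.14].

INTERFACE

Orientations are given as a unit quaternion [w, x, y, z].
In Python, from station import bot, imaging gives the robot as it stands.
- The arm moves only by the shell command python3 -m inch 'ROWS' [FORCE]. ROWS is JSON, a list that holds one entry, the list of rows, each a list of 7 numbers: the shift along the tool's x, y, z in m, then the turn, a rotation vector about the tool's x, y, z in rad, then the opening, from -1 (shut) to 1 (fully open). A call has 1 to 5 rows; each row is the pose to reach, as a shift and turn from the pose commanded when the call began, along the tool's axes at that moment; what a row does not reach only later rows make up. A row lasts 1/12 s, in which the tool goes at most 41.7 mm and 7.16 degrees, less where a joint would pass 70% of its speed; a pose out of reach is approached as far as the arm can. A call with a gripper value outside its range is refused whole. The fingers move at their own pace and stop on an object; FORCE is the grip in N (left out, the last holds). Time passes only in rows, so rows that repeat a pose let the fingers close. It gives the time, the measured TCP pose, the force and the opening at its end, in the units of the state.
- bot.sense(): the state, without advancing time (a new reading comes with each control period).
- imaging.read_camera(name): name is "scene" or "top" or "wrist"; returns a dict with "frame" (480x640x3 uint8, red, green, blue), "mtx" (3x3 intrinsics, pixels), "rvec" (rotation vector, rad) and "tvec" (3), from world to camera coordinates, as OpenCV has them; the wrist camera has in their place "mount" (4x4, takes a point from camera to tool coordinates, whose origin is the TCP and whose axes are the flange's). Camera axes: x right, y down, z forward; pixel columns grow to the right and rows downward; lengths in mm; the calibration is good to about 2 mm. The wrist camera is an equidistant fisheye: a pixel r from the principal point sees the ray r / f radians off the axis. A picture is of the moment at which its call begins: read the wrist's pose just before it. There is no depth.
- bot.hand_in(): hands the job in, once; it reports no verdict.
The state is a dict: "clock": time; "joint_positions": joint angles; "joint_vel": joint speeds; "joint_efforts": joint torques, N m; "eef_pos": TCP position; "eef_rot": TCP orientation; "contact_force": force on the tool from outside, world axes, zero at the start; "ft_torque": the same for the moment, N m; "opening": finger opening in mm.
Only numpy, scipy, OpenCV 4.12 (cv2) and the standard library are available. Lean on these libraries where they do the work, as an engineer would, in place of code of your own. Each camera call takes 0.05 s, during which the arm holds its last target. There are 200 camera calls.

TASK

One of the three lock pins on the pegboard's foot rail still stands up. Take the meat pounder by its handle and knock that pin down with the pounder's flat face - a brisk blow or two, not a slow push, and never with the gripper itself - until it is home, level with the other two. Then set the pounder down upright with its head wholly on the round cork mat and let go, leaving the other things on the ledge where they are.

Things in the scene. Friction and masses are not known exactly. Their poses are not given: they have to be found in the camera images.
- rail: Grey steel foot rail fixed on the ledge, 64 x 400 x 20 mm high; carries three dark steel lock blocks in a row, 130 mm apart. Origin: centre of its underside; y along its length, z up.
- block_up: Fixed dark steel lock block, 52 x 52 x 30 mm high, on the rail (its top is 50 mm above the ledge): the one whose pin still stands up. It can be in any of the three places. Origin: centre of its underside.
- block_b: The same block with its pin already home: the pin's head shows only 8 mm above the block's top. Origin: centre of its underside.
- block_c: Like block_b, the other block whose pin is already home.
- lockpin_top (a point): Centre of the top of the standing pin's head; moves with the pin. The head is a flat steel disc 22 mm across and 8 mm thick on a 14 mm shaft; its top starts 32 mm above the block's top (82 mm above the ledge) and is 8 mm above the block when home.
- lockpin (a joint): How far the standing pin is down, m: 0 standing, 0.024 home. A spring under it and a gripping collar around it resist (7 N at first, 11 N near home, a little more when fast); the collar holds it wherever it is driven, so it does not spring back. It stops dead at 0.024. A downward blow at 0.1 to 0.2 m/s that carries it the full way is ample.
- pounder: Loose meat pounder, about 0.6 kg, standing on the ledge on its flat face: a steel puck 64 mm across and 22 mm thick with an upright round wooden handle on its axis, 28 mm across, from 50 to 150 mm above the face (thinner steel neck below it). Origin: centre of the flat face; z up along the handle.
- mat: Round cork mat fixed on the ledge, 140 mm across, 5 mm thick. Origin: centre of its underside.
- ramekin: Loose white ceramic ramekin, 80 mm across, 45 mm high; bystander. Origin: centre of its underside.
- shaker: Loose glass salt shaker with steel cap, 44 mm across, 72 mm high; bystander. Origin: centre of its underside.
- scoop: Loose green plastic scoop, bowl 90 x 60 x 40 mm and flat handle 80 mm long; bystander beyond the rail. Origin: under the bowl's centre.
- spoons: Loose steel measuring spoons on a ring, about 150 mm long, lying flat; bystander beyond the rail. Origin: at the ring's centre, on the ledge.
- spicejar: Loose amber spice jar, 48 mm across, 90 mm high; bystander right of the rail. Origin: centre of its underside.
- can: Loose can, 66 mm across, 100 mm high; bystander left of the rail. Origin: centre of its underside.
Things that resemble listed ones, but are neither listed nor needed, are in the scene too. Leave any orange or purple look-alike of the pounder alone. Several things have the shape of the mat; the one meant has the colours described above.

How it is judged:
By the outcome, as a careful person would: the job done as asked, in the order asked, and still so for the second after the job is handed in, with the robot touching nothing.
It also fails if it takes over 42 s, if anything falls off the work surface, if the arm or the gripper's body presses on something with over 40 N, if the wrist force passes 120 N, or if a joint passes its speed limit or range.

## Working session

There is one attempt and no reset: what is moved stays moved. The work goes in short steps, Python scripts to look and compute and a shell command to move; the robot and the scene stay as the last step left them, time stands still between calls to the robot, and variables do not carry over. Pictures are saved under pics/ and viewed, about 8 in all and at most 12, crops included, and the job is handed in when it is done.

```bash
mkdir -p pics; ls
cat > h.py <<'E'
import numpy as np, cv2
from station import bot, imaging
def cam(name,fn=None):
    d=imaging.read_camera(name)
    if fn: cv2.imwrite(fn,d["frame"][:,:,::-1])
    return d
def ray(d,u,v):
    R=cv2.Rodrigues(np.array(d["rvec"],float))[0]; t=np.array(d["tvec"],float).ravel()
    c=-R.T@t; r=R.T@np.linalg.inv(np.array(d["mtx"]))@np.array([u,v,1.]); return c,r
def onz(d,u,v,z):
    c,r=ray(d,u,v); return c+r*(z-c[2])/r[2]
def proj(d,p):
    return cv2.projectPoints(np.array(p,float).reshape(-1,3),np.array(d["rvec"],float),np.array(d["tvec"],float),np.array(d["mtx"]),None)[0].reshape(-1,2)
E
python3 - <<'E'
from h import *
import pickle
D={n:cam(n,f"pics/{n}0.png") for n in("top","scene")}
pickle.dump(D,open("D0.pkl","wb"))
for n in D: print(n,ray(D[n],320,240))
print(bot.sense())
E
```

```text
pics
top (array([ 489.10575874,  -15.42431627, 1275.50135075]), array([ 0.07313645,  0.00560747, -0.99740628]))
scene (array([1041.49515808, -342.957262  ,  784.16490164]), array([-0.53871285,  0.38385474, -0.75001238]))
{'clock': 0.1, 'joint_positions': array([ 1.25699938e+00,  1.26321326e-01, -4.05039026e-02,  1.40538036e+00,
        1.48294332e-05,  1.57079225e+00]), 'joint_vel': array([ 0.00101666,  0.00116128,  0.00169666,  0.00190347,  0.00085937,
       -0.00061284]), 'joint_efforts': array([-1.14643306e-03, -4.36908102e+01,  3.53604877e+01,  1.37030985e-02,
        3.54729792e-07, -1.20162508e-05]), 'eef_pos': array([161.93422445, 499.01201405, 222.00689697]), 'eef_rot': array([-1.17427189e-04,  1.56253485e-01,  9.87716737e-01, -6.94814690e-04]), 'contact_force': array([ 1.35307068, -0.75913013,  0.34333713]), 'ft_torque': array([-0.03396447, -0.0507625 ,  0.04343455]), 'opening': 85.67594238212743}
```

View pics/top0.png

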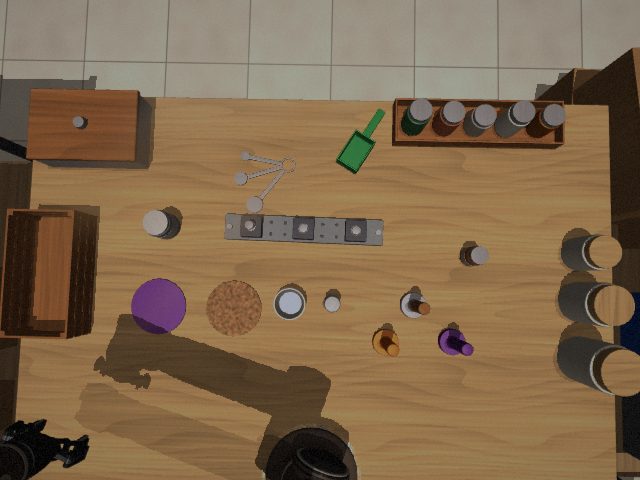

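View pics/scene0.png

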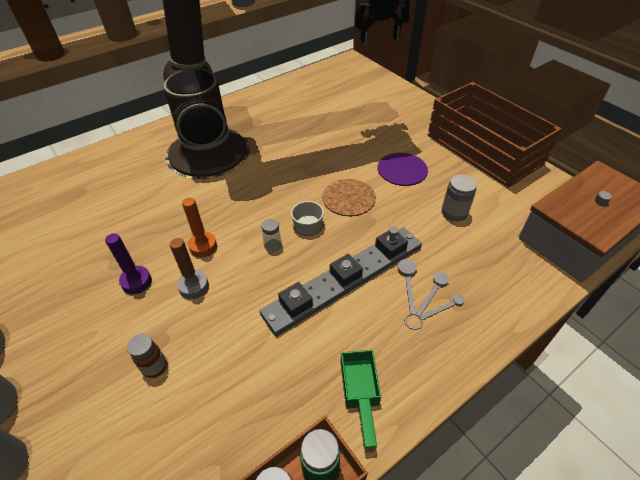

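The top view (left is +y, up is +x) shows:
- the grey pounder at (413,305)
- the cork mat at (234,307)
- the blocks at (251,226), (303,228) and (356,230)

In the scene view, the pin at (392,240) stands up, which is the left block. Next I'll measure these positions.

Run:
```python
from h import *
import pickle
D=pickle.load(open("D0.pkl","rb")); T,S=D["top"],D["scene"]
def blobs(d,lo,hi,roi):
    x0,y0,x1,y1=roi; im=cv2.cvtColor(d["frame"],cv2.COLOR_RGB2HSV)[y0:y1,x0:x1]
    m=cv2.inRange(im,np.array(lo),np.array(hi)); n,l,s,c=cv2.connectedComponentsWithStats(m)
    return [(s[i,:].tolist(),(c[i]+[x0,y0]).round(1).tolist()) for i in range(1,n) if s[i,4]>15]
# brightest: enlarged crops
a=cv2.resize(T["frame"][285:330,390:440],None,fx=8,fy=8,interpolation=cv2.INTER_CUBIC)
b=cv2.resize(T["frame"][203:248,228:278],None,fx=8,fy=8,interpolation=cv2.INTER_CUBIC)
c=cv2.resize(S["frame"][215:260,367:417],None,fx=8,fy=8,interpolation=cv2.INTER_CUBIC)
e=cv2.resize(S["frame"][232:302,160:220],None,fx=5.142,fy=5.142,interpolation=cv2.INTER_CUBIC)
e=cv2.resize(e,(400,360)) 
cv2.imwrite("pics/crop.png",cv2.resize(np.vstack([np.hstack([a,b]),np.hstack([c,e])]),(760,684*1)[:2])[:,:,::-1][:,:,:])
im=cv2.imread("pics/crop.png"); cv2.imwrite("pics/crop.png",cv2.resize(im,(660,594)))
m=cv2.inRange(cv2.cvtColor(T["frame"],cv2.COLOR_RGB2HSV)[270:345,195:275],np.array([0,110,60]),np.array([14,255,255]))
m=cv2.morphologyEx(m,cv2.MORPH_CLOSE,np.ones((7,7)))
cs=max(cv2.findContours(m,0,2)[0],key=cv2.contourArea); (u,v),r=cv2.minEnclosingCircle(cs); u+=195;v+=270
print("mat",u,v,r,onz(T,u,v,5), "rad",np.linalg.norm(onz(T,u+r,v,5)-onz(T,u,v,5)))
print("handle",blobs(T,[0,120,40],[14,255,170],(405,290,440,325)))
print("handleS",blobs(S,[0,120,30],[14,255,160],(165,230,195,280)))
for n,p in dict(pound_top=(424,309)).items(): print(n,onz(T,*p,150))
print("pin",onz(T,250,226,82),"blocks",onz(T,303,228,58),onz(T,356,230,58), "S pin",onz(S,393,233,82))
```

```text
mat 233.4513931274414 307.71300888061523 27.759174346923828 [405.52910289 206.84486414   5.        ] rad 70.40522938108361
handle [([7, 12, 18, 13, 134], [422.5, 308.2])]
handleS [([26, 0, 4, 7, 18], [193.0, 232.2]), ([5, 8, 24, 40, 507], [182.2, 257.6]), ([24, 18, 6, 8, 22], [192.1, 251.9])]
pound_top [ 422.75115288 -244.18415849  150.        ]
pin [606.62730365 160.51118838  82.        ] blocks [606.92450831  33.73360157  58.        ] [604.86729432 -96.02613424  58.        ] S pin [616.29430778 155.49598492  82.        ]
```

View pics/crop.png

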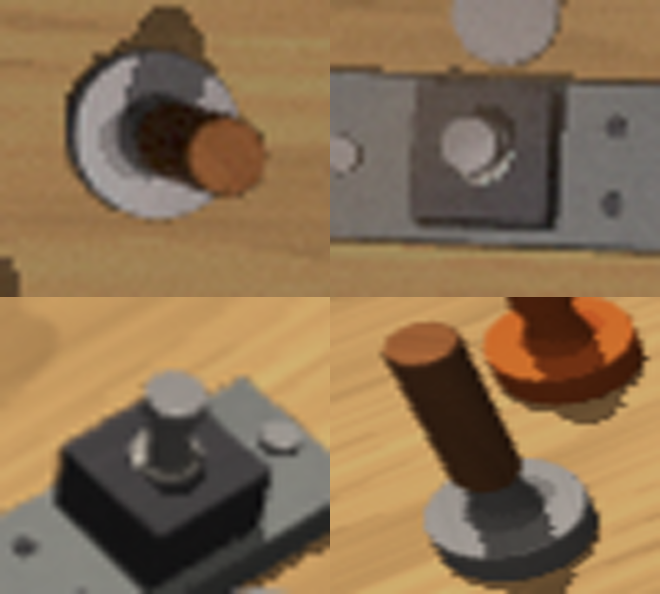

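In the crops, the pin top is at top (248.8,224.7) and scene (393.5,229.7). The handle top is at top (424.2,308.5) and scene (176.5,242.8). I'll triangulate both.

```bash
cat >> h.py <<'E'
def tri(T,a,S,b):
    c1,r1=ray(T,*a);c2,r2=ray(S,*b)
    s=np.linalg.lstsq(np.c_[r1,-r2],c2-c1,rcond=None)[0]
    p,q=c1+r1*s[0],c2+r2*s[1]; return ((p+q)/2).round(1),np.linalg.norm(p-q).round(1)
def delta(target,yaw=None):
    """tool-frame shift (m) to a TCP target (mm) from the measured pose"""
    from scipy.spatial.transform import Rotation as Ro
    s=bot.sense();w,x,y,z=s["eef_rot"];R=Ro.from_quat([x,y,z,w]).as_matrix()
    return (R.T@(np.array(target)-s["eef_pos"])/1000).round(4),R.round(3)
E
python3 - <<'E'
from h import *
import pickle
D=pickle.load(open("D0.pkl","rb")); T,S=D["top"],D["scene"]
print("pin",tri(T,(248.3,224.2),S,(393,229.2)),onz(T,248.3,224.2,82),onz(S,393,229.2,82))
print("handle",tri(T,(423.7,308),S,(176,242.3)),onz(T,423.7,308,150),onz(S,176,242.3,150))
print("puck",onz(T,413,304.2,22))
print("rail blocks top",onz(T,250.5,226,50))
print(delta([424,-242,205]))
E
```

```text
pin (array([609.8, 163.3,  83.7]), np.float64(3.0)) [610.89105442 164.76028998  82.        ] [607.95450968 163.16760905  82.        ]
handle (array([ 424.6, -244.2,  151. ]), np.float64(2.0)) [ 424.94494952 -243.50424439  150.        ] [ 423.08567093 -244.97003921  150.        ]
puck [ 426.35773763 -242.91006117   22.        ]
rail blocks top [609.80545918 163.98982752  50.        ]
(array([-0.478 , -0.6239,  0.0179]), array([[-0.951,  0.309, -0.   ],
       [ 0.309,  0.951, -0.001],
       [ 0.   , -0.001, -1.   ]]))
```

```bash
for i in 1 2 3 4; do python3 -m inch '[[[-0.024,-0.031,0,0,0,0,1],[-0.048,-0.062,0,0,0,0,1],[-0.072,-0.093,0,0,0,0,1],[-0.096,-0.124,0,0,0,0,1],[-0.119,-0.155,0,0,0,0,1]]]' 80; done; python3 -c "
from h import *
print(delta([425,-243.5,205]))"
```

```text
clock: 0.52
eef_pos: [227.4, 313.4, 222.2]
eef_rot: [-0.0, 0.156, 0.988, -0.0]
contact_force: [1.0, 0.5, 0.5]
opening: 85.2
clock: 0.93
eef_pos: [292.6, 129.2, 222.6]
eef_rot: [0.0, 0.156, 0.988, 0.0]
contact_force: [1.3, 0.5, -0.8]
opening: 85.3
clock: 1.35
eef_pos: [358.0, -55.3, 222.6]
eef_rot: [0.0, 0.157, 0.988, 0.0]
contact_force: [1.1, 0.4, -0.3]
opening: 85.4
clock: 1.77
eef_pos: [423.5, -239.4, 222.3]
eef_rot: [-0.0, 0.157, 0.988, 0.0]
contact_force: [1.7, 0.1, -0.5]
opening: 85.1
(array([-0.0027, -0.0034,  0.0173]), array([[-0.951,  0.309, -0.   ],
       [ 0.309,  0.951,  0.   ],
       [ 0.   ,  0.   , -1.   ]]))
```

```bash
python3 -m inch '[[[-0.0027,-0.0034,0.01,0,0,0,1],[-0.0027,-0.0034,0.01,0,0,0,1],[-0.0027,-0.0034,0.01,0,0,0,1]]]'
cat >> h.py <<'E'
def wproj(d,s,p):
    from scipy.spatial.transform import Rotation as Ro
    w,x,y,z=s["eef_rot"];R=Ro.from_quat([x,y,z,w]).as_matrix()
    M=np.array(d["mount"]);K=np.array(d["mtx"])
    t=R.T@(np.array(p,float)-s["eef_pos"]); c=M[:3,:3].T@(t-M[:3,3])
    th=np.arctan2(np.hypot(c[0],c[1]),c[2]);ph=np.arctan2(c[1],c[0])
    return np.round([K[0,2]+K[0,0]*th*np.cos(ph),K[1,2]+K[1,1]*th*np.sin(ph)],1)
E
python3 - <<'E'
from h import *
s=bot.sense(); d=cam("wrist"); f=d["frame"].copy()
for z,r in((150,14),(22,32)):
    for a in np.linspace(0,6.28,24):
        u,v=wproj(d,s,[425+r*np.cos(a),-243.5+r*np.sin(a),z]); cv2.circle(f,(int(round(u)),int(round(v))),1,(0,255,0),-1)
cv2.imwrite("pics/w1.png",f[:,:,::-1]); print(np.array(d["mount"]).round(2).tolist())
E
```

```text
clock: 2.02
eef_pos: [424.1, -241.0, 211.7]
eef_rot: [-0.001, 0.157, 0.988, 0.001]
contact_force: [0.8, 0.5, -0.1]
opening: 85.3
[[0.0, -0.95, -0.3, 78.06], [1.0, 0.0, 0.0, -0.27], [-0.0, -0.3, 0.95, -151.36], [0.0, 0.0, 0.0, 1.0]]
```

View pics/w1.png

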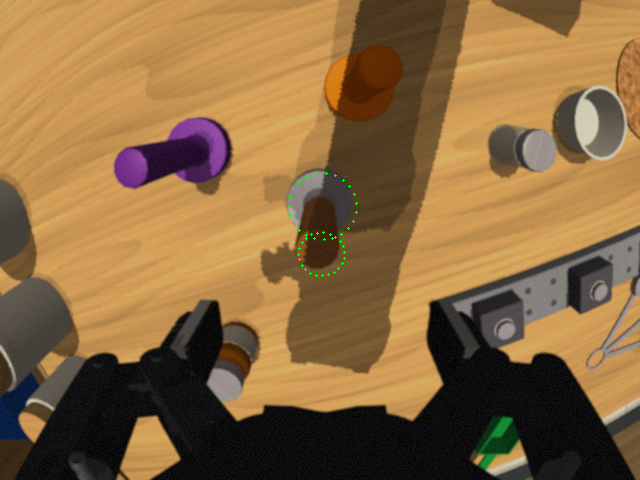

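The wrist view has the handle top at about (320,248), against (322,255) predicted. That puts the handle about 3 mm nearer in x, so I'm aiming at (422.5,-243.5).

```bash
python3 -c "
from h import *
print(bot.sense()['eef_pos'],delta([422.5,-243.5,115])[0])"
```

```text
[ 424.27447693 -240.52274702  212.38586277] [ 0.0006 -0.0034  0.0974]
```

```bash
python3 -m inch '[[[0.001,-0.003,0.025,0,0,0,1],[0.001,-0.003,0.05,0,0,0,1],[0.001,-0.003,0.075,0,0,0,1],[0.001,-0.003,0.09,0,0,0,1],[0.001,-0.003,0.097,0,0,0,1]]]' 80
python3 -m inch '[[[0,0,0,0,0,0,-1],[0,0,0,0,0,0,-1],[0,0,0,0,0,0,-1],[0,0,0,0,0,0,-1],[0,0,0,0,0,0,-1]]]' 80
python3 -m inch '[[[0,0,0,0,0,0,-1],[0,0,0,0,0,0,-1],[0,0,0,0,0,0,-1],[0,0,0,0,0,0,-1],[0,0,0,0,0,0,-1]]]' 80
```

```text
clock: 2.48
eef_pos: [421.8, -241.8, 114.2]
eef_rot: [-0.001, 0.155, 0.988, 0.001]
contact_force: [-0.2, -0.2, -0.1]
opening: 85.8
clock: 2.9
eef_pos: [423.7, -244.5, 117.1]
eef_rot: [0.001, 0.156, 0.988, -0.001]
contact_force: [-4.3, -5.2, 21.0]
opening: 25.9
clock: 3.32
eef_pos: [423.8, -244.7, 117.2]
eef_rot: [0.001, 0.156, 0.988, -0.001]
contact_force: [0.2, -1.2, 6.2]
opening: 25.6
```

```bash
python3 -m inch '[[[0,0,-0.015,0,0,0,-1],[0,0,-0.04,0,0,0,-1],[0,0,-0.07,0,0,0,-1],[0,0,-0.1,0,0,0,-1],[0,0,-0.12,0,0,0,-1]]]' 80
python3 -c "
from h import *
print(delta([609.5,164,237])[0])"
```

```text
clock: 3.73
eef_pos: [423.0, -243.9, 237.8]
eef_rot: [0.0, 0.156, 0.988, -0.0]
contact_force: [1.2, -1.0, -5.3]
opening: 26.0
[-0.0514  0.4456  0.0008]
```

```bash
for i in 1 2 3; do python3 -m inch '[[[-0.003,0.025,0,0,0,0,-1],[-0.006,0.055,0,0,0,0,-1],[-0.01,0.09,0,0,0,0,-1],[-0.014,0.125,0,0,0,0,-1],[-0.017,0.1485,0,0,0,0,-1]]]' 80; done;  python3 -m inch '[[[0,0,0,0,0,0,-1],[0,0,0,0,0,0,-1]]]' 80
python3 - <<'E'
from h import *
s=bot.sense();print(s["eef_pos"],s["eef_rot"],s["contact_force"])
T=cam("top");S=cam("scene")
P=[609.5,164,82]
for z in (118,):
  for d in (T,S):
    for r,zz,c in((32,118,(0,255,0)),(32,140,(255,255,0)),(11,82,(255,0,0))):
      q=s["eef_pos"]; o=q if zz>100 else P
      for a in np.linspace(0,6.28,30):
        u,v=proj(d,[o[0]+r*np.cos(a),o[1]+r*np.sin(a),zz])[0]; 
        cv2.circle(d["frame"],(int(round(u)),int(round(v))),0,c,-1)
print(proj(T,P),proj(S,P))
def crop(d,c):
    x,y=map(int,c); return cv2.resize(d["frame"][y-60:y+40,x-50:x+50],(400,400),interpolation=cv2.INTER_CUBIC)
cv2.imwrite("pics/p2.png",np.hstack([crop(T,proj(T,P)[0]),crop(S,proj(S,P)[0])])[:,:,::-1])
E
```

```text
clock: 4.15
eef_pos: [485.4, -105.4, 235.0]
eef_rot: [-0.001, 0.156, 0.988, 0.001]
contact_force: [0.2, -1.0, -5.8]
opening: 25.8
clock: 4.57
eef_pos: [547.5, 30.9, 234.7]
eef_rot: [-0.001, 0.156, 0.988, 0.001]
contact_force: [-0.0, 0.4, -5.4]
opening: 25.3
clock: 4.98
eef_pos: [609.6, 166.9, 234.2]
eef_rot: [-0.001, 0.156, 0.988, 0.0]
contact_force: [-0.0, -1.1, -4.9]
opening: 25.5
clock: 5.15
eef_pos: [608.9, 165.2, 233.8]
eef_rot: [-0.002, 0.155, 0.988, -0.001]
contact_force: [-0.3, -0.2, -5.9]
opening: 25.6
[608.88553569 165.20530165 233.77514405] [-1.51902329e-03  1.55228160e-01  9.87877172e-01 -7.77726297e-04] [-0.34592727 -0.21113115 -5.86758377]
[[248.59527823 224.78145189]] [[393.76109969 229.44577698]]
```

View pics/p2.png

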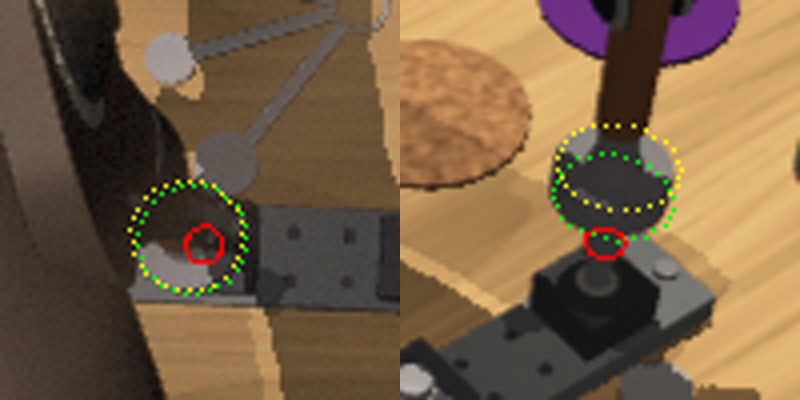

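Run:
```python
from h import *
S=cam("scene")
cv2.imwrite("pics/p3.png",cv2.convertScaleAbs(cv2.resize(S["frame"][180:270,340:440],(800,600),interpolation=cv2.INTER_CUBIC),alpha=2)[:,:,::-1])
```

```text
(no output)
```

View pics/p3.png

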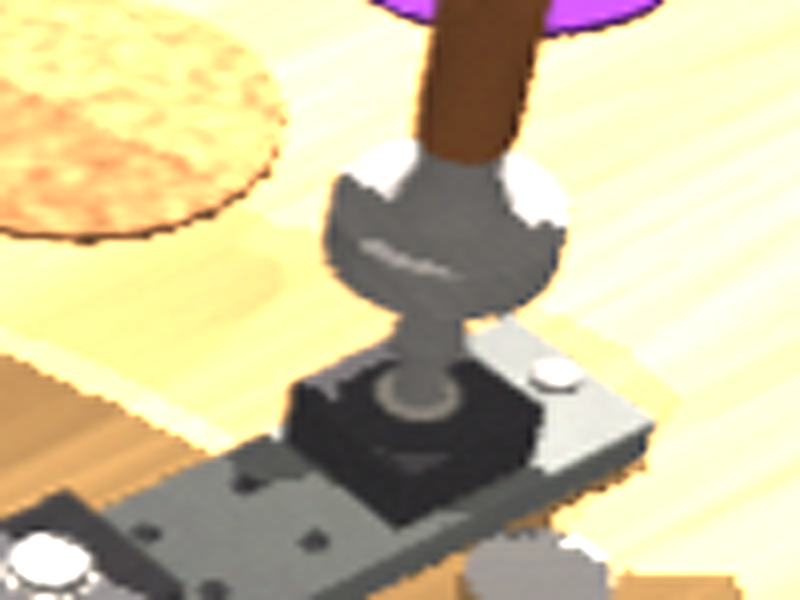

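The pin is standing under the puck, with the two axes aligned within a couple of mm. I'll strike now.

```bash
python3 -m inch '[[[0,0,0.013,0,0,0,-1],[0,0,0.027,0,0,0,-1],[0,0,0.041,0,0,0,-1],[0,0,0.055,0,0,0,-1],[0,0,0.066,0,0,0,-1]]]' 110
python3 -m inch '[[[0,0,0,0,0,0,-1]]]' 110
```

```text
clock: 5.72
eef_pos: [610.7, 162.9, 174.0]
eef_rot: [0.004, 0.157, 0.988, 0.001]
contact_force: [-6.9, -5.9, 81.0]
opening: 25.0
clock: 5.8
eef_pos: [610.6, 162.9, 175.0]
eef_rot: [0.004, 0.157, 0.988, 0.001]
contact_force: [-2.1, -1.7, 18.6]
opening: 24.7
```

The blow stopped at TCP z 175, where home was predicted, with 81 N on the wrist. I'll lift clear and check the pin.

```bash
python3 -m inch '[[[0,0,-0.01,0,0,0,-1],[0,0,-0.025,0,0,0,-1],[0,0,-0.04,0,0,0,-1],[0,0,-0.055,0,0,0,-1],[0,0,-0.065,0,0,0,-1]]]' 80
python3 -c "
from h import *
print(delta([405.5,207,235])[0])"
```

```text
clock: 6.22
eef_pos: [609.0, 163.3, 236.2]
eef_rot: [0.0, 0.157, 0.988, 0.0]
contact_force: [-0.2, -1.1, -5.4]
opening: 25.2
[ 0.207  -0.0215  0.0011]
```

```bash
python3 -m inch '[[[0.02,-0.002,0,0,0,0,-1],[0.05,-0.005,0,0,0,0,-1],[0.085,-0.009,0,0,0,0,-1],[0.12,-0.012,0,0,0,0,-1],[0.15,-0.015,0,0,0,0,-1]]]' 80
python3 -m inch '[[[0.02,-0.002,0,0,0,0,-1],[0.04,-0.004,0,0,0,0,-1],[0.054,-0.006,0,0,0,0,-1],[0.054,-0.006,0,0,0,0,-1],[0.054,-0.006,0,0,0,0,-1]]]' 80
python3 - <<'E'
from h import *
s=bot.sense();print(s["eef_pos"],s["eef_rot"],s["contact_force"],delta([405.5,207,122])[0])
T=cam("top");S=cam("scene")
f=S["frame"]
cv2.imwrite("pics/p4.png",np.hstack([cv2.resize(f[130:290,250:450],(500,400),interpolation=cv2.INTER_CUBIC),cv2.resize(T["frame"][200:260,210:255],(300,400),interpolation=cv2.INTER_CUBIC)])[:,:,::-1])
E
```

```text
clock: 6.63
eef_pos: [459.4, 195.7, 234.3]
eef_rot: [-0.001, 0.157, 0.988, -0.0]
contact_force: [0.0, -0.2, -5.3]
opening: 25.0
clock: 7.05
eef_pos: [408.3, 206.9, 235.0]
eef_rot: [0.0, 0.156, 0.988, 0.0]
contact_force: [0.4, -0.2, -4.9]
opening: 24.9
[408.2736313  206.92982996 235.00260115] [4.74818984e-04 1.56006473e-01 9.87755917e-01 5.88874024e-05] [ 0.39174221 -0.22783696 -4.86824908] [ 0.0028 -0.0008  0.113 ]
```

View pics/p4.png

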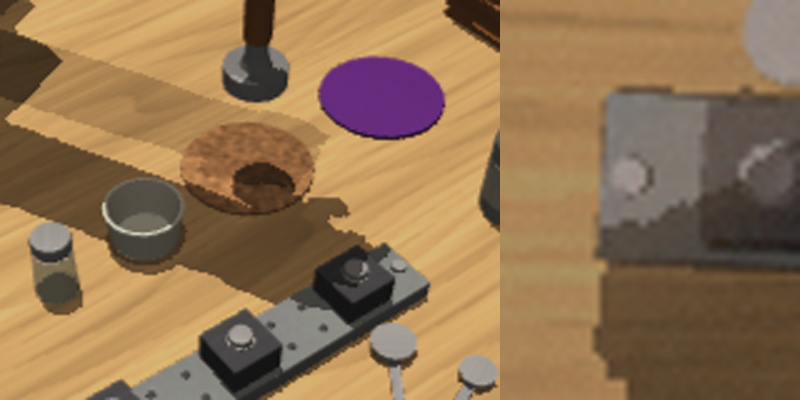

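The pin at crop (355,268) now sits low, like its neighbour at (240,335). The pounder hangs over the mat, so I'll lower it.

```bash
python3 -m inch '[[[0.002,-0.001,0.02,0,0,0,-1],[0.003,-0.001,0.05,0,0,0,-1],[0.003,-0.001,0.075,0,0,0,-1],[0.003,-0.001,0.09,0,0,0,-1],[0.003,-0.001,0.1,0,0,0,-1]]]' 80
python3 -m inch '[[[0,0,0.003,0,0,0,-1],[0,0,0.006,0,0,0,-1],[0,0,0.009,0,0,0,-1],[0,0,0.012,0,0,0,-1],[0,0,0.012,0,0,0,-1]]]' 80
```

```text
clock: 7.57
eef_pos: [405.1, 206.3, 132.3]
eef_rot: [-0.001, 0.157, 0.988, -0.001]
contact_force: [0.9, 0.5, -5.0]
opening: 24.8
clock: 7.98
eef_pos: [405.8, 207.2, 122.9]
eef_rot: [0.0, 0.156, 0.988, 0.0]
contact_force: [-0.7, -0.7, -5.4]
opening: 25.0
```

Still hanging (-5.4 N), so I'll go down a little more.

```bash
python3 -m inch '[[[0,0,0.001,0,0,0,-1],[0,0,0.002,0,0,0,-1],[0,0,0.002,0,0,0,-1]]]' 80
```

```text
clock: 8.23
eef_pos: [406.1, 207.2, 122.3]
eef_rot: [0.001, 0.156, 0.988, 0.0]
contact_force: [-2.0, -3.0, 4.7]
opening: 24.8
```

Contact. I'll release and then retreat upward.

```bash
python3 -m inch '[[[0,0,0,0,0,0,0],[0,0,0,0,0,0,0.5],[0,0,0,0,0,0,1],[0,0,0,0,0,0,1],[0,0,0,0,0,0,1]]]' 20
python3 -m inch '[[[0,0,0,0,0,0,1],[0,0,0,0,0,0,1],[0,0,0,0,0,0,1],[0,0,0,0,0,0,1]]]'
python3 -m inch '[[[0,0,-0.02,0,0,0,1],[0,0,-0.05,0,0,0,1],[0,0,-0.09,0,0,0,1],[0,0,-0.12,0,0,0,1],[0,0,-0.14,0,0,0,1]]]'
python3 -m inch '[[[0.03,0,0,0,0,0,1],[0.06,0,0,0,0,0,1],[0.1,0.0,0,0,0,0,1],[0.13,0.0,0,0,0,0,1],[0.15,0,0,0,0,0,1]]]'
python3 - <<'E'
from h import *
T=cam("top");S=cam("scene","pics/s5.png");cv2.imwrite("pics/t5.png",T["frame"][:,:,::-1])
f=S["frame"]
cv2.imwrite("pics/p5.png",np.hstack([cv2.resize(f[130:290,240:440],(450,360),interpolation=cv2.INTER_CUBIC),cv2.resize(T["frame"][200:340,195:325],(334,360),interpolation=cv2.INTER_CUBIC)])[:,:,::-1])
E
```

```text
clock: 8.65
eef_pos: [405.6, 207.2, 120.8]
eef_rot: [0.0, 0.156, 0.988, 0.0]
contact_force: [0.5, -0.1, 0.3]
opening: 83.0
clock: 8.98
eef_pos: [405.4, 207.1, 120.7]
eef_rot: [-0.0, 0.156, 0.988, -0.0]
contact_force: [-0.7, 0.1, 0.4]
opening: 85.1
clock: 9.4
eef_pos: [405.9, 207.3, 264.0]
eef_rot: [0.001, 0.156, 0.988, 0.001]
contact_force: [0.5, -0.2, 0.1]
opening: 85.5
clock: 9.82
eef_pos: [260.5, 253.5, 260.9]
eef_rot: [-0.0, 0.156, 0.988, 0.0]
contact_force: [0.1, -1.2, -0.7]
opening: 85.3
```

View pics/p5.png

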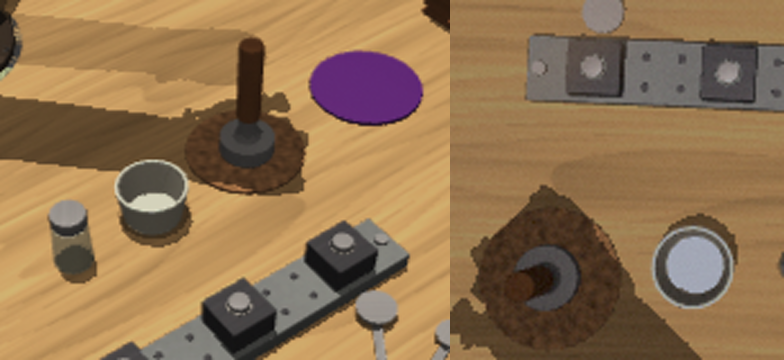

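View pics/s5.png

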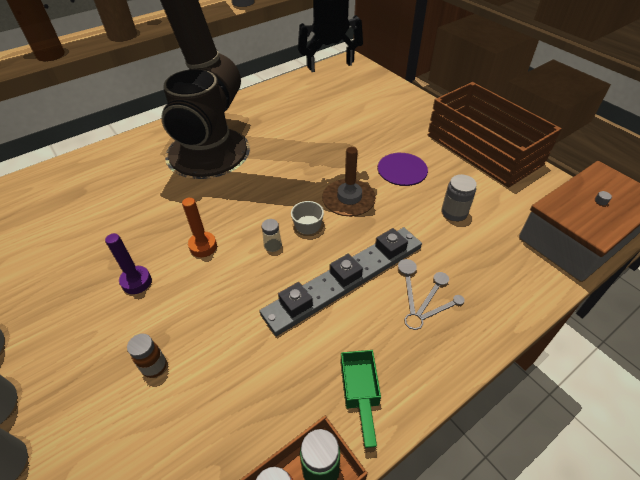

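The pounder stands upright on the mat. In the scene view the three pins are at about (392,237), (346,265) and (295,294). I'll compare their heights numerically.

Run:
```python
from h import *
T=cam("top");S=cam("scene")
def c(d,u,v,w=8,th=0.72):
    g=cv2.cvtColor(d["frame"],cv2.COLOR_RGB2GRAY)[v-w:v+w+1,u-w:u+w+1]
    m=(g>th*np.percentile(g,98)).astype(np.uint8); n,l,s,q=cv2.connectedComponentsWithStats(m)
    i=1+np.argmax(s[1:,4]); return (q[i]+[u-w,v-w]).round(2), s[i].tolist()
for P in([609.5,164,58],[607.5,34,58],[605,-96,58]):
    a,b=[c(d,*map(int,proj(d,P)[0].round())) for d in(T,S)]
    print(a,b,tri(T,a[0],S,b[0]))
```

```text
(array([249.72, 225.36]), [4, 3, 9, 9, 58]) (array([391.84, 236.41]), [3, 5, 9, 6, 44]) (array([609.5, 163.5,  59.7]), np.float64(2.7))
(array([302.51, 227.81]), [3, 4, 10, 9, 59]) (array([345.98, 263.2 ]), [4, 4, 10, 7, 54]) (array([606.8,  34.2,  58.7]), np.float64(1.6))
(array([355.79, 229.98]), [3, 4, 10, 9, 56]) (array([294.5, 293. ]), [3, 4, 10, 9, 64]) (array([604.5, -96. ,  59. ]), np.float64(1.4))
```

```bash
python3 -c "
from station import bot
bot.hand_in(); print(bot.sense()['clock'])"
```

```text
the job is handed in; nothing more can be done
the job is handed in; nothing more can be done
```

I knocked the standing pin, on the left block, home with one brisk downward blow of about 0.16 m/s from the pounder's flat face. I then set the pounder upright on the cork mat, released it, backed off and handed in at about 10 s.

**Pin:** The blow stopped dead at the predicted home height, with 81 N on the wrist (the limit is 120 N). Measured from the two cameras, the three pin heads are at 59.7, 58.7 and 59.0 mm. The driven pin reads about 1 mm higher than the others, which is within the roughly 2 mm camera error.

**Pounder:** The pictures after release show it standing near the middle of the mat, with its whole head on the cork.

**Other things:** The ramekin, shaker, spoons, scoop, jar, can and the orange and purple look-alikes looked unmoved by eye. I did not measure their positions.

**Disagreements:** The only ones were 2–3 mm: the handle position between the wrist camera and the outside cameras, and the camera rays at the pin top. I corrected the handle position before gripping.

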